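# Zero the gap screw and back it off a quarter turn

### The arm

A 7-joint arm with a two-finger parallel gripper is mounted at the origin on a cart in front of the work surface, level with it; the furniture and walls round the work are solid. World frame = base frame: x ahead of the robot, y to its left, z up, the work surface at z = 0. Lengths are in m, angles in rad, forces in N, time in s.
With the tool pointing down it reaches from about 0.425 to 0.925 m from the base axis. Payload 6.8 kg.
Tool frame: the origin (TCP) lies midway between the tips of the shut fingers; the grasp point (between the pads) lies 19 mm behind it; z points along the fingers, y is the line along which they close (so a half turn about z gives the same grasp; the last joint's range is limited). The gripper opens to 85 mm and grips with 20 to 120 N. Pads are 22 mm wide; open, the fingers measure 114 mm over their backs; the gripper's body (76 mm by 85 mm) begins 54 mm behind the grasp point. The pads swing forward as they close: fully open they stand 13 mm farther back than shut.
Start: joints at [-1.309, 0.477, 0.022, 1.555, -0.011, 1.109, -0.083], TCP at [0.244, 0.629, 0.231] pointing down, gripper open.
Joint ranges: [-2.96, 2.96], [-0.34, 2.1], [-1.41, 1.46], [0.24, 2.44], [-1.37, 4.51], [0.17, 1.92], [-2.96, 2.96]. Speed limits (rad/s): [2.39, 2.39, 3.14, 3.14, 3.14, 3.14, 3.14].

### API

Orientations are given as a rotation vector (axis times angle).
In Python, from bench import r gives the robot as it stands. The module is installed in compiled form; this text tells all that it offers.
- The arm moves only by the tool apply_moves, never from a script. Its argument "rows" is a list of rows, each a list of 6 numbers: the shift along the tool's x, y, z scaled (see below), then the turn, a rotation vector about the tool's x, y, z scaled (see below). A call has 1 to 5 rows; each row is the pose to reach, as a shift and turn from the pose commanded when the call began, along the tool's axes at that moment; what a row does not reach only later rows make up. The controller multiplies each number of a shift by 0.25 m and each number of a turn by 90 degrees. A row lasts 1/8 s, in which the tool goes at most 62.5 mm and 10.7 degrees, less where a joint would pass 70% of its speed; a pose out of reach is approached as far as the arm can. A call with a number of a shift or a turn outside -1 to 1 is refused whole. A call with a gripper value outside its range is refused whole. "claw" is the opening, from 0 (shut) to 1 (fully open), set as the call begins (left out, the last holds). The fingers move at their own pace and stop on an object; "newtons" is the grip in N (left out, the last holds). Time passes only in rows, so rows that repeat a pose let the fingers close. It gives the time, the measured TCP pose, the force, the opening and the grip force at its end, in the units of the state.
- r.get_obs(): the state, without advancing time (a new reading comes with each control period).
- r.grab_frame(name): name is "side" or "top" or "wrist"; returns a dict with "pixels" (480x640x3 uint8, red, green, blue), "intrinsics" (3x3 intrinsics, pixels), "dist" ([k1, k2, p1, p2, k3] as OpenCV has them; the pictures are not rectified), "eye" and "attitude" of the camera in the world. Camera axes: x right, y up, looking along -z (the intrinsics and any distortion apply to the point x, -y, -z); pixel columns grow to the right and rows downward; lengths in m; the calibration is good to about 2 mm. A picture is of the moment at which its call begins. There is no depth.
- r.hand_in(): hands the job in; it is judged then, once.
Trained networks look in a picture, given as the dict that the camera call returned (one of the last four; its "shot" number tells which), for a name from the list of things; names that differ only in an ending like _2 or _b are one class to them, and where a whole thing is asked for, a point or a joint stands for the part that bears it (a point fixed in the world has none). Each returns a list of dicts, best first, with "conf" (0 to 1); they miss things now and then, are a little off and sometimes report something else, mostly with a low value. They report only what shows in the picture. A call takes as long as a camera call. They do not tell look-alikes from the thing itself.
- r.search_frame(picture, thing): "rect" ([left, top, width, height] in pixels, round what is visible of it).
- r.outline_of(picture, thing): "pixels" (480x640 bool, what is visible of it) and "rect" ([left, top, width, height] in pixels, round what is visible of it).
- r.landmark_of(picture, thing): "point" ([column, row] in pixels: a listed point, or the origin of a listed thing).
The state is a dict: "clock": time; "joints": joint angles; "qvel": joint speeds; "tau": joint torques, N m; "tcp_pos": TCP position; "orientation": TCP orientation; "contact_force": force on the tool from outside, world axes, zero at the start; "moment": the same for the moment, N m; "grip_width": finger opening in m; "gripper_force": force on a finger pad.
Only numpy, scipy, OpenCV 4.12 (cv2) and the standard library are available. Lean on these libraries where they do the work, as an engineer would, in place of code of your own. Each camera call takes 0.05 s, during which the arm holds its last target. There are 200 camera calls.

### The job

Set the working gap of the blue gap stand: turn the orange-barred knob clockwise until the screw's tip bottoms on the steel anvil, gently but so that you feel it go firm, without forcing it any further. Then back it off counter-clockwise by a quarter of a turn from where it bottomed, let go and leave it there. Do not disturb the other things on the bench.

Things in the scene. Friction and masses are not known exactly. Their poses are not given: they have to be found in the camera images.
- stand: blue gap stand, fixed to the bench, base 170 x 90 mm, 126 mm high to the top of its arm, with an aluminium dial ring (66 mm across, top 128 mm above the bench) round the screw. Origin: on the bench, straight below the screw's vertical axis; its x axis points from the screw to the column, z up
- knob_grip (a point): centre of the knob's grip bar, on the screw's vertical axis, at the height to grip it. The orange bar is 44 mm long (along this point's x) and 14 mm thick (along y); its top is 14 mm above this point, its foot 22 mm below, on a black disc 48 mm across and 8 mm thick. A white line marks the -x end. This point's turn about z is the screw's turn, and it rises and falls with the screw
- knob: the knob (origin at its underside, on the axis, 30 mm below the grip point). Fast right-hand thread, 12 mm a turn: clockwise from above lowers it, a quarter turn is 3 mm. It stays where it is left. Thread friction about 0.04 N m. It bottoms 0.8 to 2.4 rad clockwise of its start, nowhere marked
- spindle: the steel screw spindle under the knob, 11 mm thick with a round tip of 16 mm; origin at the lowest point of the tip; it moves up and down only (the knob turns). Once it bottoms the knob's torque climbs steeply, about 0.1 N m per 0.14 rad; some 0.05 to 0.12 N m above friction is firm, 0.2 N m above friction (100 N on the anvil) is forcing it
- anvil: steel anvil disc, 32 mm across, fixed under the screw tip, 50 mm above the bench. Origin: centre of its top face, which the tip bottoms on; the gap is the height of the spindle's origin above it (read slightly negative while the screw presses and the stand springs)
- tube_rack: clear tube rack with tubes, 55 x 180 x 104 mm, bystander; origin under its centre
- beaker_250: large glass beaker, 78 mm across, 94 mm high, bystander; origin under its centre
- petri_dish: petri dish, 59 mm across, 14 mm high, bystander; origin under its centre
- timer: white timer, 62 x 66 x 19 mm, bystander; origin under its centre
- weight_0: steel weight, 25 mm across, 46 mm high, bystander; origin under its centre
Mind the look-alikes: they are no part of the job. What is meant by the stand is not pink, and is the larger of those in its own colour.

How it is judged:
By the outcome, as a careful person would: the job done as asked, in the order asked, and still so for the second after the job is handed in, with the robot touching nothing.
It also fails if it takes over 64 s, if anything falls off the work surface, if the arm or the gripper's body presses on something with over 40 N, if the wrist force passes 120 N, or if a joint passes its speed limit or range.

## Working session

There is one attempt and no reset: what is moved stays moved. The work goes in short steps, Python scripts to look and compute and a tool call to move; the robot and the scene stay as the last step left them, time stands still between calls to the robot, and variables do not carry over. Pictures are saved under pics/ and viewed, at most 10 in all, crops included, and the job is handed in when it is done.

Besides the shell and the picture viewer there is one more tool, called after "Call:" as name(argument=value, ...) on one line, values as JSON. apply_moves: Moves the arm, as the interface text tells. Its arguments: {"type":"object","properties":{"rows":{"type":"array","items":{"type":"array","items":{"type":"number"}}},"claw":{"type":"number"},"newtons":{"type":"number"}},"required":["rows"]}

```bash
mkdir -p pics; cat > h.py <<'E'
import numpy as np, cv2
from bench import r
from scipy.spatial.transform import Rotation as R
def rot(a):
    a=np.array(a,float)
    if a.shape==(3,3): return a
    return R.from_rotvec(a).as_matrix() if a.size==3 else R.from_quat(a).as_matrix()
def ray(f,p):
    n=cv2.undistortPoints(np.array([[p]],float),np.array(f["intrinsics"]),np.array(f["dist"]))[0,0]
    return np.array(f["eye"]),rot(f["attitude"])@np.array([n[0],-n[1],-1.])
def atz(f,p,z):
    e,d=ray(f,p); return e+d*(z-e[2])/d[2]
def proj(f,P):
    q=rot(f["attitude"]).T@(np.array(P,float)-np.array(f["eye"])); q=q*[1,-1,-1]
    return cv2.projectPoints(q.reshape(1,1,3),np.zeros(3),np.zeros(3),np.array(f["intrinsics"]),np.array(f["dist"]))[0].ravel()
def tri(a,pa,b,pb):
    A=0;c=0
    for f,p in((a,pa),(b,pb)):
        e,d=ray(f,p); d/=np.linalg.norm(d); M=np.eye(3)-np.outer(d,d); A=A+M;c=c+M@e
    return np.linalg.solve(A,c)
def save(n,im): cv2.imwrite("pics/"+n,np.ascontiguousarray(im[...,::-1]))
E
python3 - <<'E'
from h import *
o=r.get_obs(); print(o)
F={}
for n in("top","side"):
    f=F[n]=r.grab_frame(n); save(n+"0.png",f["pixels"]); print(n,f["eye"],f["attitude"])
    for t in("stand","knob_grip","anvil"):
        print(t,[(np.round(d["point"]),round(d["conf"],2), np.round(atz(f,d["point"],{"stand":0,"knob_grip":.16,"anvil":.05}[t]),3)) for d in r.landmark_of(f,t)])
    print([(d["rect"],round(d["conf"],2)) for d in r.search_frame(f,"stand")])
E
```

```text
{'clock': 0.0, 'joints': array([-1.30909963,  0.4778165 ,  0.02238564,  1.55647844, -0.01148419,
        1.10930273, -0.08311456]), 'qvel': array([-8.60371634e-05,  1.18623726e-03, -1.00041201e-04, -2.75884749e-04,
       -1.30300715e-03, -1.08238857e-03,  5.75060474e-04]), 'tau': array([ 6.30623617e-05, -5.96450043e+01,  1.60799470e+00, -2.81205654e+01,
        1.23850303e-02,  9.54504241e-03,  9.36884021e-06]), 'tcp_pos': array([0.2437893 , 0.62878619, 0.23030423]), 'orientation': array([-5.77581184e-01, -3.08786704e+00,  2.93495058e-03]), 'contact_force': array([ 0.32186455, -0.02368957, -0.09342499]), 'moment': array([-0.05335959, -0.03554576,  0.02022676]), 'gripper_force': 0.0, 'grip_width': 0.08536305337968125}
top [0.39041271 0.03172085 1.06589477] [ 0.09700862 -0.09140612 -1.54600415]
stand [(array([316., 299.]), 0.98, array([0.361, 0.034, 0.   ])), (array([230., 218.]), 0.85, array([ 0.552,  0.246, -0.   ])), (array([293., 214.]), 0.74, array([0.566, 0.094, 0.   ])), (array([292., 199.]), 0.21, array([0.603, 0.096, 0.   ]))]
knob_grip [(array([305., 301.]), 0.89, array([0.3
[... 426 characters left out ...]
0.93, array([0.356, 0.061, 0.   ])), (array([340., 269.]), 0.65, array([0.577, 0.106, 0.   ])), (array([417., 352.]), 0.56, array([ 0.62 , -0.349,  0.   ]))]
knob_grip [(array([265., 256.]), 0.74, array([ 0.318, -0.127,  0.16 ])), (array([345., 222.]), 0.71, array([0.576, 0.081, 0.16 ])), (array([266., 228.]), 0.63, array([0.348, 0.066, 0.16 ])), (array([324., 220.]), 0.51, array([0.522, 0.111, 0.16 ]))]
anvil [(array([325., 245.]), 0.62, array([0.549, 0.189, 0.05 ])), (array([272., 269.]), 0.61, array([0.357, 0.039, 0.05 ])), (array([341., 256.]), 0.52, array([0.574, 0.093, 0.05 ]))]
[([312.5, 216.6, 36.0, 41.7], 0.85), ([253.4, 222.2, 61.3, 70.5], 0.82), ([334.2, 214.9, 15.8, 16.6], 0.24)]
```

View pics/top0.png

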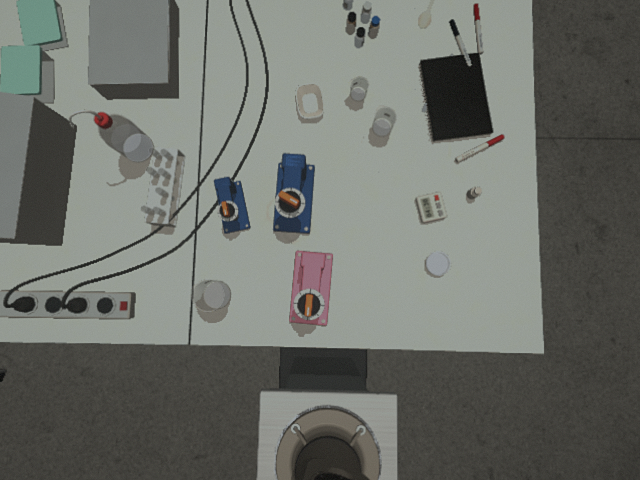

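View pics/side0.png

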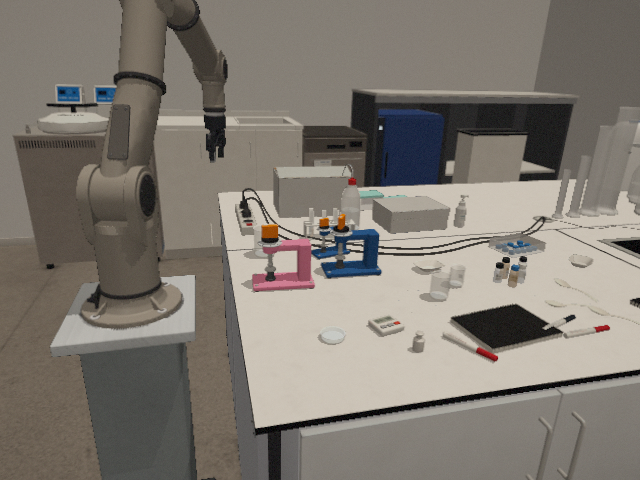

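Look-alikes for the stand: the pink one (310,300), the small blue one (229,207) and the large blue one (292,200). The task wants the large blue one, so I'll check it close up and triangulate.

```bash
python3 - <<'E'
from h import *
a=r.grab_frame("top"); b=r.grab_frame("side")
def near(f,t,p,rad=20):
    return [(np.array(d["point"]),d["conf"]) for d in r.landmark_of(f,t) if np.hypot(*(np.array(d["point"])-p))<rad]
for t,pa,pb in(("knob_grip",(292,200),(342,222)),("stand",(292,210),(341,268))):
    A=near(a,t,pa);B=near(b,t,pb,12);print(t,A,B)
    if A and B: print(tri(a,A[0][0],b,B[0][0]))
save("crop1.png",np.hstack([cv2.resize(a["pixels"][150:240,205:325],(600,450),interpolation=cv2.INTER_CUBIC)]))
o=r.get_obs();print(rot(o["orientation"]).round(3))
E
```

```text
knob_grip [(array([292.7, 198. ]), 0.56)] [(array([340., 220.]), 0.7)]
[0.56768999 0.08634942 0.16595116]
stand [(array([291. , 213.3]), 0.73)] []
[[-0.932  0.361  0.   ]
 [ 0.361  0.932  0.   ]
 [ 0.     0.    -1.   ]]
```

View pics/crop1.png

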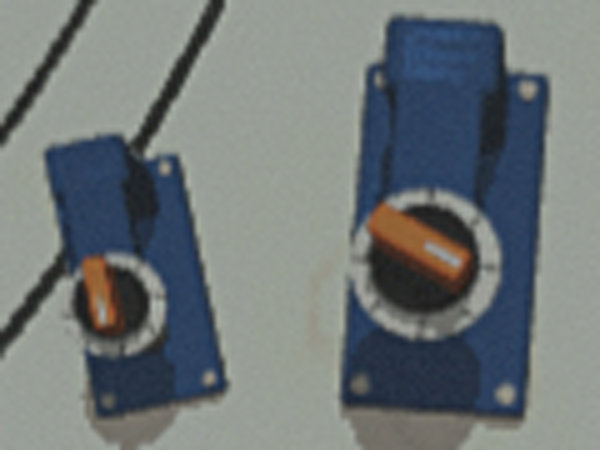

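The crop shows the large blue stand's knob at crop (422,240), with its white-marked end pointing lower right. That puts the bar's +x at about 59° world, so the fingers must close along about 149°. This heading also leaves room to turn clockwise.

Call:
apply_moves(rows=[[-0.2,-0.15,-0.2,0,0,-0.1],[-0.4,-0.3,-0.2,0,0,-0.2],[-0.6,-0.45,-0.2,0,0,-0.3],[-0.8,-0.6,-0.2,0,0,-0.4],[-0.98,-0.77,-0.2,0,0,-0.5]], claw=1, newtons=40)

```text
clock: 1.42
tcp_pos: [0.3979, 0.3717, 0.2816]
orientation: [-0.655, 3.072, 0.001]
contact_force: [0.9, 0.6, -0.2]
grip_width: 0.0851
gripper_force: 0.0
```

```bash
cat > go.py <<'E'
from h import *
import sys
def need(P,ang):
    "units to tool pos P with tool y at heading ang deg"
    o=r.get_obs(); M=rot(o["orientation"]); s=M.T@(np.array(P)-o["tcp_pos"])/.25
    h=np.radians(ang); y=np.array([np.cos(h),np.sin(h),0]); z=np.array([0,0,-1.]); T=np.stack([np.cross(y,z),y,z],1)
    w=R.from_matrix(M.T@T).as_rotvec()/(np.pi/2)
    print("t",round(o["clock"],2),"pos",o["tcp_pos"].round(4),"ang",round(np.degrees(np.arctan2(M[1,1],M[0,1])),1),"shift",s.round(3),"turn",w.round(3),"j",o["joints"].round(2))
if __name__=="__main__": need([float(v) for v in sys.argv[1:4]],float(sys.argv[4]))
E
python3 go.py .568 .086 .28 149
```

```text
t 1.43 pos [0.3979 0.3717 0.2816] ang 114.1 shift [-0.155 -1.321  0.006] turn [-0.     0.001 -0.388] j [-0.85  0.22 -0.02  1.81  0.01  1.12  1.12]
```

Call:
apply_moves(rows=[[-0.03,-0.2,0,0,0,-0.08],[-0.06,-0.4,0,0,0,-0.16],[-0.09,-0.6,0,0,0,-0.24],[-0.11,-0.8,0,0,0,-0.32],[-0.13,-0.98,0,0,0,-0.388]])

```text
clock: 2.05
tcp_pos: [0.5262, 0.1607, 0.2816]
orientation: [-1.544, 2.735, -0.0]
contact_force: [-0.0, -0.2, 0.5]
grip_width: 0.0853
gripper_force: 0.0
```

```bash
python3 go.py .568 .086 .28 149
```

```text
t 2.05 pos [0.5262 0.1607 0.2816] ang 148.9 shift [ 0.169 -0.298  0.006] turn [-0.     0.    -0.001] j [-0.46  0.22  0.06  1.8  -0.02  1.12  2.2 ]
```

Call:
apply_moves(rows=[[0.085,-0.15,0,0,0,0],[0.169,-0.298,0,0,0,0],[0.169,-0.298,0,0,0,0],[0.169,-0.298,0,0,0,0]])

```text
clock: 2.55
tcp_pos: [0.5668, 0.0884, 0.2812]
orientation: [-1.541, 2.738, 0.001]
contact_force: [-0.8, 0.6, -0.6]
grip_width: 0.0852
gripper_force: 0.0
```

```bash
python3 - <<'E'
from h import *
f=r.grab_frame("wrist"); save("w1.png",f["pixels"])
for t in("knob_grip","anvil","stand"):
    print(t,[(np.round(d["point"]),round(d["conf"],2),atz(f,d["point"],.163 if t=="knob_grip" else 0).round(4)) for d in r.landmark_of(f,t)])
g=cv2.cvtColor(f["pixels"],cv2.COLOR_RGB2HSV); m=cv2.inRange(g,(5,130,80),(20,255,255))
n,l,s,c=cv2.connectedComponentsWithStats(m)
for i in range(1,n):
    if s[i,4]>300:
        q=cv2.minAreaRect(np.argwhere(l==i)[:,::-1].astype(np.float32)); b=cv2.boxPoints(q)
        print(s[i],c[i].round(1),[atz(f,p,.177).round(4).tolist() for p in b])
a=r.grab_frame("top");b=r.grab_frame("side")
print([(d["point"],d["conf"]) for d in r.landmark_of(b,"knob_grip")])
o=r.get_obs();print(o["contact_force"],o["moment"],o["joints"].round(2),o["tcp_pos"],o["clock"])
E
```

```text
knob_grip [(array([404., 328.]), 0.81, array([0.5523, 0.2067, 0.163 ])), (array([324., 236.]), 0.79, array([0.5685, 0.0939, 0.163 ])), (array([555.,  29.]), 0.56, array([0.3545, 0.0481, 0.163 ]))]
anvil [(array([389., 289.]), 0.48, array([0.5582, 0.256 , 0.    ]))]
stand [(array([321., 196.]), 0.97, array([0.5712, 0.0933, 0.    ])), (array([381., 279.]), 0.72, array([0.5608, 0.2363, 0.    ])), (array([458.,  71.]), 0.66, array([0.3597, 0.0501, 0.    ])), (array([522., 234.]), 0.2, array([0.3684, 0.2757, 0.    ]))]
[ 509    0   93   59 1985] [553.7  30.2] [[0.3956, 0.0376, 0.177], [0.3352, 0.0417, 0.177], [0.3326, 0.0565, 0.177], [0.394, 0.0529, 0.177]]
[312 208  19  61 945] [321.  239.7] [[0.5625, 0.0665, 0.177], [0.5509, 0.0735, 0.177], [0.5761, 0.1159, 0.177], [0.5885, 0.1084, 0.177]]
[388 309  31  32 539] [401.6 324.4] [[0.5652, 0.1855, 0.177], [0.5392, 0.1801, 0.177], [0.5372, 0.1997, 0.177], [0.5636, 0.2055, 0.177]]
[([319.3, 223.0], 0.69), ([267.0, 230.5], 0.53), ([342.3, 220.0], 0.5)]
[0.37064723 1.26682265 0.80458409] [ 0.02034975  0.02036976 -0.01687068] [-0.35  0.27  0.11  1.75 -0.03  1.13  2.36] [0.5668591  0.08851535 0.28134146] 2.9
```

View pics/w1.png

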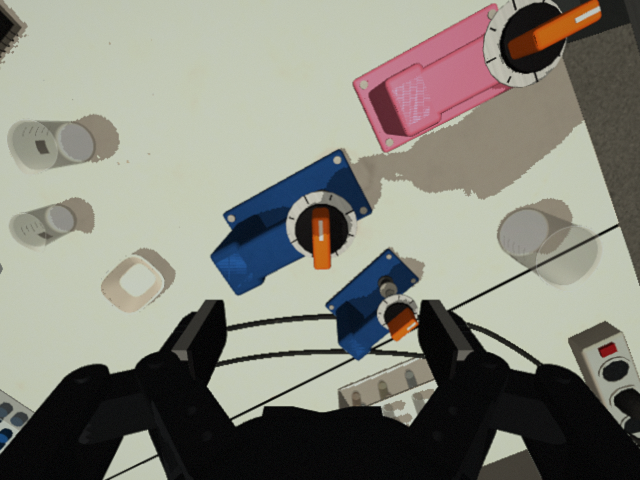

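The wrist view shows the large blue knob's bar at (321,238), aligned vertically between the fingers. The small blue stand is at (400,320) and the pink one at the upper right. Next I'll pin down height and position.

```bash
python3 - <<'E'
from h import *
F=[r.grab_frame(n) for n in("wrist","side","top")]
g=np.array([.568,.09,.163])
P=[]
for f in F:
    L=[(np.hypot(*(np.array(d["point"])-proj(f,g))),d["point"],d["conf"]) for d in r.landmark_of(f,"knob_grip")]
    L.sort(key=lambda q:q[0]); print(L[:1]); P.append(L[0][1] if L and L[0][0]<14 else None)
if P[1] is not None: print(tri(F[0],P[0],F[1],P[1]))
if P[2] is not None: print(tri(F[0],P[0],F[2],P[2]))
# orange top row in side view near knob
f=F[1]; p=proj(f,g).round().astype(int); h=cv2.inRange(cv2.cvtColor(f["pixels"],cv2.COLOR_RGB2HSV),(5,130,80),(20,255,255))
ys,xs=np.nonzero(h[p[1]-25:p[1]+25,p[0]-8:p[0]+12]); print(p,ys.min()+p[1]-25,ys.max()+p[1]-25,xs.min()+p[0]-8,xs.max()+p[0]-8)
for z in(.15,.16,.17,.18,.19):print(z,proj(f,[.568,.09,z]))
E
```

```text
[(np.float64(9.170663841036628), [321.4, 240.4], 0.72)]
[(np.float64(3.5892966170869856), [341.5, 216.8], 0.63)]
[(np.float64(67.76943668573013), [223.2, 207.6], 0.44)]
[0.57034344 0.09384305 0.17251545]
[341 220] 214 229 338 345
0.15 [340.92472277 224.62574562]
0.16 [341.06428554 221.35291089]
0.17 [341.2046409  218.06249777]
0.18 [341.3457967  214.75433809]
0.19 [341.48776092 211.42826136]
```

```bash
python3 go.py .5695 .092 .20 149.3
```

```text
t 3.2 pos [0.5671 0.0878 0.2813] ang 148.7 shift [-0.02   0.     0.325] turn [ 0.     0.    -0.006] j [-0.35  0.27  0.11  1.75 -0.03  1.13  2.36]
```

Call:
apply_moves(rows=[[-0.01,0,0.1,0,0,-0.006],[-0.02,0,0.2,0,0,-0.006],[-0.02,0,0.325,0,0,-0.006],[-0.02,0,0.325,0,0,-0.006]])

```text
clock: 3.7
tcp_pos: [0.568, 0.0917, 0.198]
orientation: [1.551, -2.726, -0.002]
contact_force: [0.2, -0.4, 0.1]
grip_width: 0.0855
gripper_force: 0.0
```

```bash
python3 - <<'E'
from h import *
f=r.grab_frame("wrist")
for t in("knob_grip",):
    L=[(np.round(d["point"]),round(d["conf"],2),atz(f,d["point"],.164).round(4)) for d in r.landmark_of(f,t)];print(L)
g=cv2.cvtColor(f["pixels"],cv2.COLOR_RGB2HSV); m=cv2.inRange(g,(5,130,80),(20,255,255))
n,l,s,c=cv2.connectedComponentsWithStats(m)
for i in range(1,n):
    if s[i,4]>500:
        b=cv2.boxPoints(cv2.minAreaRect(np.argwhere(l==i)[:,::-1].astype(np.float32)))
        print(s[i],c[i].round(1),b.round().tolist(),[atz(f,p,.178).round(4).tolist() for p in b])
print(proj(f,[.5695,.092,.164]),f["eye"])
save("w2.png",f["pixels"])
E
python3 go.py .5695 .092 .15 149.3
```

```text
[(array([319., 280.]), 0.89, array([0.5722, 0.0948, 0.164 ])), (array([426., 383.]), 0.59, array([0.5504, 0.1943, 0.164 ])), (array([316., 263.]), 0.58, array([0.5677, 0.0849, 0.164 ]))]
[593   0  47  25 908] [614.1   9.7] [[593.0, 0.0], [639.0, 0.0], [639.0, 24.0], [593.0, 24.0]] [[0.4022, 0.0371, 0.178], [0.3849, 0.047, 0.178], [0.3873, 0.056, 0.178], [0.405, 0.0459, 0.178]]
[ 306  234   27   90 1991] [319.  279.8] [[304.0, 235.0], [330.0, 234.0], [333.0, 323.0], [308.0, 324.0]] [[0.5619, 0.0636, 0.178], [0.5503, 0.0699, 0.178], [0.5751, 0.116, 0.178], [0.5878, 0.1092, 0.178]]
[403 358  35  43 860] [419.  380.4] [[397.0, 371.0], [424.0, 358.0], [439.0, 389.0], [412.0, 403.0]] [[0.5594, 0.1637, 0.178], [0.5413, 0.1637, 0.178], [0.5433, 0.1893, 0.178], [0.5622, 0.1897, 0.178]]
[320.13260936 273.91672427] [0.52794691 0.02269398 0.34139722]
t 3.8 pos [0.5701 0.092  0.2008] ang 149.3 shift [0.001 0.002 0.203] turn [-0.  0. -0.] j [-0.35  0.35  0.1   1.83 -0.04  0.96  2.38]
```

View pics/w2.png

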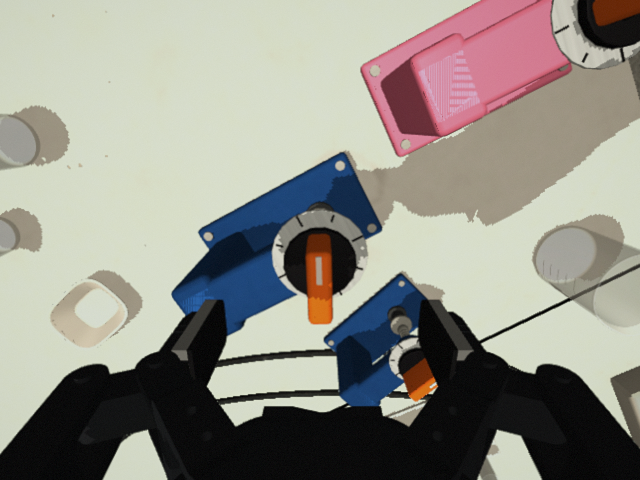

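The bar sits centred and upright between the fingers at (319,280). I'll descend and grip.

Call:
apply_moves(rows=[[-0.008,0,0.06,0,0,-0.006],[-0.008,0,0.13,0,0,-0.006],[-0.008,0,0.2,0,0,-0.006],[-0.008,0,0.2,0,0,-0.006]])

```text
clock: 4.3
tcp_pos: [0.5693, 0.0934, 0.1479]
orientation: [1.565, -2.72, -0.002]
contact_force: [0.1, 0.1, 0.8]
grip_width: 0.0855
gripper_force: 0.0
```

Call:
apply_moves(rows=[[0,0,0,0,0,0],[0,0,0,0,0,0],[0,0,0,0,0,0],[0,0,0,0,0,0],[0,0,0,0,0,0]], claw=0, newtons=30)

```text
clock: 4.92
tcp_pos: [0.5709, 0.0938, 0.1504]
orientation: [-1.566, 2.723, -0.0]
contact_force: [0.1, -1.0, 1.8]
grip_width: 0.0137
gripper_force: 33.6
```

```bash
cat > st.py <<'E'
from h import *
o=r.get_obs();M=rot(o["orientation"])
print("t",round(o["clock"],2),o["tcp_pos"].round(4),"ang",round(np.degrees(np.arctan2(M[1,1],M[0,1])),2),"F",o["contact_force"].round(2),"M",o["moment"].round(3),"grip",round(o["grip_width"],4),round(o["gripper_force"],1),"tau7",o["tau"][6].round(4),"j7",o["joints"][6].round(3))
E
python3 st.py
```

```text
t 4.92 [0.5709 0.0938 0.1504] ang 149.81 F [ 0.11 -0.98  1.76] M [-0.095  0.001  0.004] grip 0.0137 33.6 tau7 -0.0058 j7 2.388
```

Call:
apply_moves(rows=[[0,0,0.001,0,0,0.09],[0,0,0.002,0,0,0.18],[0,0,0.003,0,0,0.27],[0,0,0.004,0,0,0.36],[0,0,0.005,0,0,0.4]])

```text
clock: 5.55
tcp_pos: [0.5707, 0.0942, 0.1492]
orientation: [-0.644, 3.075, 0.001]
contact_force: [-1.5, -0.4, 5.0]
grip_width: 0.0133
gripper_force: 34.1
```

```bash
python3 st.py
```

```text
t 5.55 [0.5707 0.0942 0.1492] ang 113.67 F [-1.48 -0.36  4.96] M [0.081 0.368 0.023] grip 0.0133 34.1 tau7 0.2546 j7 1.827
```

Call:
apply_moves(rows=[[0,0,0,0,0,0.015],[0,0,0.0005,0,0,0.03]])

```text
clock: 5.8
tcp_pos: [0.5707, 0.0942, 0.1491]
orientation: [-0.576, 3.088, 0.001]
contact_force: [-2.2, 1.1, 6.8]
grip_width: 0.0133
gripper_force: 34.3
```

```bash
python3 st.py
```

```text
t 5.8 [0.5707 0.0942 0.1491] ang 111.11 F [-2.18  1.09  6.77] M [0.251 0.532 0.026] grip 0.0133 34.3 tau7 0.1955 j7 1.788
```

```bash
cat > st.py <<'E'
from h import *
L=[];T=[]
for i in range(6):
    o=r.get_obs();L.append(np.r_[o["contact_force"],o["moment"]]);T.append(o["tau"][6])
    if i<5:r.grab_frame("top")
M=rot(o["orientation"]);L=np.array(L)
print("t",round(o["clock"],2),o["tcp_pos"].round(4),"ang",round(np.degrees(np.arctan2(M[1,1],M[0,1])),2),"F",L[:,:3].mean(0).round(2),"M",L[:,3:].mean(0).round(3),"sdMz",L[:,5].std().round(3),"tau7",np.round(np.mean(T),4),"grip",round(o["grip_width"],4))
E
python3 st.py
```

```text
t 6.05 [0.5707 0.0942 0.1491] ang 111.14 F [-2.09  0.59  5.87] M [ 0.233  0.49  -0.016] sdMz 0.025 tau7 0.0398 grip 0.013
```

Call:
apply_moves(rows=[[0,0,0.0003,0,0,0.025],[0,0,0.0005,0,0,0.05]])

```text
clock: 6.3
tcp_pos: [0.5707, 0.0943, 0.1489]
orientation: [-0.453, 3.109, 0.001]
contact_force: [-1.4, 1.4, 5.1]
grip_width: 0.0133
gripper_force: 34.3
```

```bash
python3 st.py
```

```text
t 6.55 [0.5707 0.0942 0.149 ] ang 106.64 F [-2.42  1.22  5.78] M [ 0.253  0.504 -0.046] sdMz 0.063 tau7 0.0472 grip 0.0132
```

Call:
apply_moves(rows=[[0,0,0.0003,0,0,0.025],[0,0,0.0005,0,0,0.05]])

```text
clock: 6.8
tcp_pos: [0.5707, 0.0943, 0.1488]
orientation: [-0.331, 3.124, 0.001]
contact_force: [-1.6, 1.3, 6.1]
grip_width: 0.0136
gripper_force: 34.3
```

```bash
python3 st.py
```

```text
t 7.05 [0.5707 0.0943 0.1488] ang 102.14 F [-2.14  1.17  5.79] M [ 0.29   0.495 -0.036] sdMz 0.049 tau7 0.0469 grip 0.0135
```

```bash
sed -i 's/"tau7",np.round(np.mean(T),4)/"tau7",np.round(T,3).tolist()/; s/"F",.*"sdMz",L\[:,5\].std().round(3)/"F",L[:,:3].mean(0).round(1),"Mz",L[:,5].mean().round(3)/' st.py; python3 st.py
```

```text
t 7.3 [0.5707 0.0943 0.1488] ang 102.15 F [-1.9  1.1  5.6] Mz -0.058 tau7 [0.048, 0.05, 0.05, 0.05, 0.05, 0.05] grip 0.0134
```

Call:
apply_moves(rows=[[0,0,0.0003,0,0,0.025],[0,0,0.0005,0,0,0.05]])

```text
clock: 7.55
tcp_pos: [0.5707, 0.0943, 0.1487]
orientation: [-0.208, 3.135, 0.002]
contact_force: [-2.8, 1.6, 6.1]
grip_width: 0.0137
gripper_force: 34.2
```

```bash
python3 st.py
```

```text
t 7.8 [0.5706 0.0944 0.1486] ang 97.65 F [-2.3  1.4  5.3] Mz -0.039 tau7 [0.337, 0.07, -0.186, -0.023, 0.034, 0.047] grip 0.0133
```

Call:
apply_moves(rows=[[0,0,0.0003,0,0,0.025],[0,0,0.0005,0,0,0.05]])

```text
clock: 8.05
tcp_pos: [0.5707, 0.0944, 0.1485]
orientation: [-0.085, 3.14, 0.002]
contact_force: [-2.5, 2.1, 5.5]
grip_width: 0.0135
gripper_force: 34.2
```

```bash
python3 st.py
```

```text
t 8.3 [0.5707 0.0944 0.1485] ang 93.15 F [-1.9  2.   5.2] Mz -0.027 tau7 [0.336, 0.07, -0.186, -0.023, 0.033, 0.047] grip 0.0134
```

Call:
apply_moves(rows=[[0,0,0.0003,0,0,0.025],[0,0,0.0005,0,0,0.05],[0,0,0.0005,0,0,0.05],[0,0,0.0005,0,0,0.05],[0,0,0.0005,0,0,0.05]])

```text
clock: 8.93
tcp_pos: [0.5707, 0.0945, 0.1484]
orientation: [-0.037, -3.141, -0.002]
contact_force: [-2.0, 1.9, 5.7]
grip_width: 0.0137
gripper_force: 34.1
```

```bash
sed -i 's/range(6)/range(2)/; s/i<5/i<1/' st.py; python3 st.py
```

```text
t 8.97 [0.5707 0.0945 0.1483] ang 88.65 F [-1.9  1.7  5.5] Mz -0.052 tau7 [0.05, 0.049] grip 0.0137
```

Call:
apply_moves(rows=[[0,0,0.0003,0,0,0.025],[0,0,0.0005,0,0,0.05],[0,0,0.0005,0,0,0.05],[0,0,0.0005,0,0,0.05],[0,0,0.0005,0,0,0.05]])

```text
clock: 9.6
tcp_pos: [0.5707, 0.0945, 0.1482]
orientation: [-0.162, -3.137, -0.002]
contact_force: [-2.5, 1.5, 5.8]
grip_width: 0.0132
gripper_force: 34.1
```

```bash
python3 st.py
```

```text
t 9.65 [0.5707 0.0945 0.1482] ang 84.1 F [-2.1  1.5  5.3] Mz -0.073 tau7 [0.05, 0.05] grip 0.0134
```

Call:
apply_moves(rows=[[0,0,0.0003,0,0,0.025],[0,0,0.0006,0,0,0.05],[0,0,0.0006,0,0,0.05],[0,0,0.0006,0,0,0.05],[0,0,0.0006,0,0,0.05]])

```text
clock: 10.28
tcp_pos: [0.5707, 0.0946, 0.148]
orientation: [-0.285, -3.129, -0.002]
contact_force: [-2.6, 2.1, 5.2]
grip_width: 0.0134
gripper_force: 34.1
```

```bash
python3 st.py
```

```text
t 10.32 [0.5707 0.0946 0.148 ] ang 79.6 F [-2.2  1.9  4.9] Mz -0.037 tau7 [0.05, 0.05] grip 0.0133
```

Call:
apply_moves(rows=[[0,0,0.0003,0,0,0.025],[0,0,0.0006,0,0,0.05],[0,0,0.0006,0,0,0.05],[0,0,0.0006,0,0,0.05],[0,0,0.0006,0,0,0.05]])

```text
clock: 10.95
tcp_pos: [0.5707, 0.0947, 0.1479]
orientation: [-0.407, -3.115, -0.002]
contact_force: [-1.3, 3.2, 5.1]
grip_width: 0.0133
gripper_force: 34.1
```

```bash
python3 st.py
```

```text
t 11.0 [0.5707 0.0947 0.1479] ang 75.11 F [-1.5  3.3  5.1] Mz -0.06 tau7 [0.05, 0.05] grip 0.0133
```

Call:
apply_moves(rows=[[0,0,0.0003,0,0,0.025],[0,0,0.0006,0,0,0.05],[0,0,0.0006,0,0,0.05],[0,0,0.0006,0,0,0.05],[0,0,0.0006,0,0,0.05]])

```text
clock: 11.62
tcp_pos: [0.5707, 0.0948, 0.1477]
orientation: [-0.529, -3.097, -0.002]
contact_force: [-1.7, 3.6, 5.0]
grip_width: 0.0136
gripper_force: 34.1
```

```bash
python3 st.py
```

```text
t 11.68 [0.5707 0.0948 0.1478] ang 70.61 F [-1.6  3.2  5.3] Mz -0.055 tau7 [0.05, 0.05] grip 0.013
```

Call:
apply_moves(rows=[[0,0,0.0003,0,0,0.025],[0,0,0.0006,0,0,0.05],[0,0,0.0006,0,0,0.05],[0,0,0.0006,0,0,0.05],[0,0,0.0006,0,0,0.05]])

```text
clock: 12.3
tcp_pos: [0.5707, 0.0948, 0.1476]
orientation: [-0.651, -3.073, -0.002]
contact_force: [-2.7, 2.8, 4.8]
grip_width: 0.0133
gripper_force: 34.1
```

```bash
python3 st.py
```

```text
t 12.35 [0.5707 0.0948 0.1476] ang 66.08 F [-2.4  2.9  5.4] Mz -0.07 tau7 [0.05, 0.05] grip 0.0135
```

Call:
apply_moves(rows=[[0,0,0.0003,0,0,0.025],[0,0,0.0006,0,0,0.05],[0,0,0.0006,0,0,0.05],[0,0,0.0006,0,0,0.05],[0,0,0.0006,0,0,0.05]])

```text
clock: 12.98
tcp_pos: [0.5707, 0.0949, 0.1475]
orientation: [-0.771, -3.045, -0.002]
contact_force: [-1.6, 2.8, 4.9]
grip_width: 0.0134
gripper_force: 34.1
```

```bash
python3 st.py
```

```text
t 13.03 [0.5708 0.0948 0.1475] ang 61.59 F [-1.8  3.5  5.4] Mz -0.076 tau7 [0.05, 0.05] grip 0.0134
```

Call:
apply_moves(rows=[[0,0,0.0003,0,0,0.025],[0,0,0.0006,0,0,0.05],[0,0,0.0006,0,0,0.05],[0,0,0.0006,0,0,0.05],[0,0,0.0006,0,0,0.05]])

```text
clock: 13.65
tcp_pos: [0.5708, 0.0949, 0.1473]
orientation: [-0.89, -3.013, -0.002]
contact_force: [-2.0, 3.1, 5.3]
grip_width: 0.0134
gripper_force: 34.1
```

```bash
python3 st.py
```

```text
t 13.7 [0.5708 0.0949 0.1473] ang 57.08 F [-1.8  2.5  5.1] Mz -0.065 tau7 [0.05, 0.05] grip 0.0136
```

Call:
apply_moves(rows=[[0,0,0.0003,0,0,0.025],[0,0,0.0006,0,0,0.05],[0,0,0.0006,0,0,0.05],[0,0,0.0006,0,0,0.05],[0,0,0.0006,0,0,0.05]])

```text
clock: 14.32
tcp_pos: [0.5708, 0.095, 0.1472]
orientation: [-1.008, -2.975, -0.002]
contact_force: [-2.3, 3.4, 5.3]
grip_width: 0.0134
gripper_force: 34.1
```

```bash
python3 st.py
```

```text
t 14.38 [0.5708 0.095  0.1472] ang 52.58 F [-2.   3.7  5.1] Mz -0.054 tau7 [0.05, 0.05] grip 0.0136
```

Call:
apply_moves(rows=[[0,0,0.0003,0,0,0.025],[0,0,0.0006,0,0,0.05],[0,0,0.0006,0,0,0.05],[0,0,0.0006,0,0,0.05],[0,0,0.0006,0,0,0.05]])

```text
clock: 15.0
tcp_pos: [0.5709, 0.095, 0.147]
orientation: [-1.125, -2.933, -0.002]
contact_force: [-1.5, 3.2, 4.9]
grip_width: 0.0134
gripper_force: 34.2
```

```bash
python3 st.py
```

```text
t 15.05 [0.5709 0.095  0.147 ] ang 48.05 F [-2.1  3.9  4.8] Mz -0.086 tau7 [0.05, 0.05] grip 0.0134
```

Call:
apply_moves(rows=[[0,0,0.0003,0,0,0.025],[0,0,0.0006,0,0,0.05],[0,0,0.0006,0,0,0.05],[0,0,0.0006,0,0,0.05],[0,0,0.0006,0,0,0.05]])

```text
clock: 15.68
tcp_pos: [0.5709, 0.095, 0.1469]
orientation: [-1.239, -2.887, -0.003]
contact_force: [-1.6, 3.5, 4.6]
grip_width: 0.0135
gripper_force: 34.1
```

```bash
python3 st.py
```

```text
t 15.72 [0.5709 0.095  0.1469] ang 43.55 F [-1.6  3.3  4.6] Mz -0.039 tau7 [0.05, 0.05] grip 0.0134
```

Call:
apply_moves(rows=[[0,0,0.0003,0,0,0.025],[0,0,0.0006,0,0,0.05],[0,0,0.0006,0,0,0.05],[0,0,0.0006,0,0,0.05],[0,0,0.0006,0,0,0.05]])

```text
clock: 16.35
tcp_pos: [0.571, 0.095, 0.1467]
orientation: [-1.352, -2.836, -0.003]
contact_force: [-1.7, 4.8, 5.3]
grip_width: 0.0132
gripper_force: 34.2
```

```bash
python3 st.py
```

```text
t 16.4 [0.5709 0.095  0.1467] ang 39.03 F [-1.4  4.5  5.5] Mz -0.047 tau7 [0.047, 0.047] grip 0.0132
```

Call:
apply_moves(rows=[[0,0,0.0003,0,0,0.025],[0,0,0.0006,0,0,0.05],[0,0,0.0006,0,0,0.05],[0,0,0.0006,0,0,0.05],[0,0,0.0006,0,0,0.05]])

```text
clock: 17.02
tcp_pos: [0.571, 0.095, 0.1466]
orientation: [-1.462, -2.781, -0.003]
contact_force: [-0.6, 5.3, 4.6]
grip_width: 0.0131
gripper_force: 34.2
```

```bash
python3 st.py
```

```text
t 17.07 [0.571  0.095  0.1466] ang 34.53 F [-1.   4.9  5.4] Mz 0.059 tau7 [-0.009, -0.009] grip 0.0137
```

Mz stepped up and the settled tau7 dropped by 0.059 over 4.5°. That matches the stated 0.1 N m per 0.14 rad, so contact was at about 39.3°. I'll turn it a little firmer, about 0.08 N m.

Call:
apply_moves(rows=[[0,0,0.0001,0,0,0.01],[0,0,0.0002,0,0,0.02],[0,0,0.0002,0,0,0.02],[0,0,0.0002,0,0,0.02],[0,0,0.0002,0,0,0.02]])

```text
clock: 17.7
tcp_pos: [0.571, 0.0951, 0.1465]
orientation: [-1.505, -2.757, -0.003]
contact_force: [-1.0, 4.9, 4.7]
grip_width: 0.0136
gripper_force: 34.2
```

```bash
python3 st.py
```

```text
t 17.75 [0.571  0.0951 0.1465] ang 32.74 F [-1.1  4.6  5.3] Mz 0.05 tau7 [-0.036, -0.036] grip 0.0136
```

Total is about 0.086 N m above friction, which is firm. Now I'll back off to 129.3°.

Call:
apply_moves(rows=[[0,0,-0.0011,0,0,-0.09],[0,0,-0.0022,0,0,-0.18],[0,0,-0.0033,0,0,-0.27],[0,0,-0.0044,0,0,-0.36],[0,0,-0.0054,0,0,-0.45]])

```text
clock: 18.38
tcp_pos: [0.5707, 0.0946, 0.1479]
orientation: [-0.452, -3.109, -0.002]
contact_force: [-1.8, 3.4, 6.0]
grip_width: 0.0135
gripper_force: 34.2
```

Call:
apply_moves(rows=[[0,0,-0.0011,0,0,-0.09],[0,0,-0.0022,0,0,-0.18],[0,0,-0.0033,0,0,-0.27],[0,0,-0.0044,0,0,-0.36],[0,0,-0.0054,0,0,-0.45]])

```text
clock: 19.0
tcp_pos: [0.5707, 0.0941, 0.1492]
orientation: [-0.652, 3.073, 0.001]
contact_force: [-2.5, 2.4, 5.7]
grip_width: 0.0133
gripper_force: 34.2
```

Call:
apply_moves(rows=[[0,0,-0.0007,0,0,-0.06],[0,0,-0.0014,0,0,-0.12],[0,0,-0.002,0,0,-0.165],[0,0,-0.002,0,0,-0.165],[0,0,-0.002,0,0,-0.165]])

```text
clock: 19.62
tcp_pos: [0.5709, 0.0938, 0.1497]
orientation: [-1.036, 2.965, 0.0]
contact_force: [-1.5, 1.3, 7.1]
grip_width: 0.0134
gripper_force: 34.3
```

```bash
python3 st.py
```

```text
t 19.68 [0.5709 0.0938 0.1497] ang 128.53 F [-1.5  1.5  6.4] Mz 0.016 tau7 [-0.022, -0.027] grip 0.0136
```

Call:
apply_moves(rows=[[0,0,0,0,0,-0.008],[0,0,0,0,0,-0.008],[0,0,0,0,0,-0.008]])

```text
clock: 20.05
tcp_pos: [0.5708, 0.0938, 0.1497]
orientation: [-1.055, 2.959, 0.0]
contact_force: [-1.9, 1.5, 6.2]
grip_width: 0.0132
gripper_force: 34.3
```

```bash
python3 st.py
```

```text
t 20.1 [0.5708 0.0938 0.1497] ang 129.24 F [-1.8  1.2  6.4] Mz 0.054 tau7 [-0.011, -0.012] grip 0.0134
```

Call:
apply_moves(rows=[[0,0,0,0,0,0],[0,0,0,0,0,0],[0,0,0,0,0,0],[0,0,0,0,0,0]], claw=0.7)

```text
clock: 20.6
tcp_pos: [0.5706, 0.0936, 0.1493]
orientation: [1.058, -2.958, 0.0]
contact_force: [0.6, 0.5, -0.2]
grip_width: 0.06
gripper_force: 0.0
```

Call:
apply_moves(rows=[[0,0,-0.05,0,0,0],[0,0,-0.15,0,0,0],[0,0,-0.3,0,0,0],[0,0,-0.5,0,0,0],[0,0,-0.5,0,0,0]])

```text
clock: 21.22
tcp_pos: [0.5733, 0.0941, 0.2797]
orientation: [-1.055, 2.949, -0.001]
contact_force: [-0.0, 0.7, -1.2]
grip_width: 0.0595
gripper_force: 0.0
```

```bash
python3 - <<'E'
from h import *
f=r.grab_frame("wrist"); save("w3.png",f["pixels"])
m=cv2.inRange(cv2.cvtColor(f["pixels"],cv2.COLOR_RGB2HSV),(5,130,80),(20,255,255))
n,l,s,c=cv2.connectedComponentsWithStats(m)
for i in range(1,n):
    if s[i,4]>500:
        b=cv2.boxPoints(cv2.minAreaRect(np.argwhere(l==i)[:,::-1].astype(np.float32))); w=np.array([atz(f,p,.176)[:2] for p in b])
        e=[w[1]-w[0],w[2]-w[1]]; e=max(e,key=np.linalg.norm); print(w.mean(0).round(3),"bar deg",np.degrees(np.arctan2(e[1],e[0])).round(1))
E
python3 st.py
```

```text
[0.569 0.092] bar deg 40.0
[0.548 0.198] bar deg -165.6
t 21.32 [0.5708 0.0938 0.2753] ang 129.38 F [-0.7 -0.3 -0.7] Mz 0.001 tau7 [-0.013, -0.005] grip 0.0595
```

View pics/w3.png

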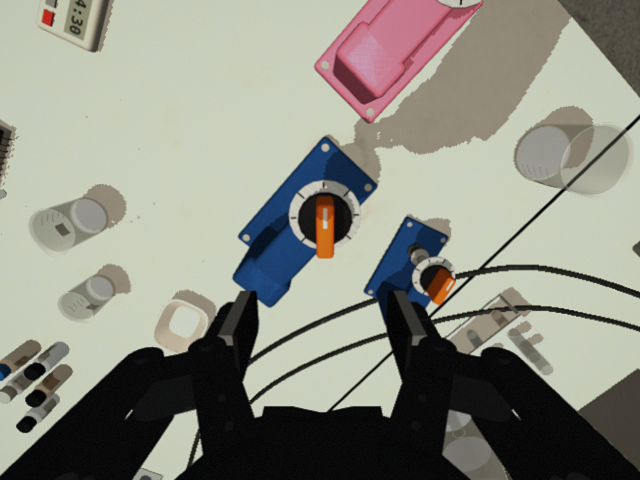

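The knob stands where it was left, with its bar at (325,225) and about 39–40° world. Nothing else was disturbed and the arm is clear, so I'm handing in.

```bash
python3 -c "
from bench import r
print(r.hand_in())"
```

```text
the job is handed in; nothing more can be done
None
```

The large blue stand's screw was bottomed at about 0.086 N m above friction, backed off 90° from the contact point and released, and the job is handed in.

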